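# Find the lift-out tray that fits the component case and shut the lid

### The arm

A 6-joint arm with a two-finger parallel gripper is mounted at the origin on a cart in front of the work surface, level with it; the furniture and walls round the work are solid. World frame = base frame: x ahead of the robot, y to its left, z up, the work surface at z = 0. Lengths are in m, angles in rad, forces in N, time in s.
With the tool pointing down it reaches from about 0.35 to 0.8 m from the base axis. Payload 7.3 kg.
Tool frame: the origin (TCP) lies midway between the tips of the shut fingers; the grasp point (between the pads) lies 19 mm behind it; z points along the fingers, y is the line along which they close (so a half turn about z gives the same grasp; the last joint's range is limited). The gripper opens to 85 mm and grips with 20 to 120 N. Pads are 22 mm wide; open, the fingers measure 114 mm over their backs; the gripper's body (76 mm by 85 mm) begins 54 mm behind the grasp point. The pads swing forward as they close: fully open they stand 13 mm farther back than shut.
Start: joints at [-1.272, 0.342, 1.524, -0, 1.275, -0.146], TCP at [0.226, -0.474, 0.231] pointing down, gripper open.
Joint ranges: [-2.53, 2.53], [-0.77, 2.02], [0.04, 2.7], [-1, 4.14], [0.28, 2.66], [-3.11, 3.11]. Speed limits (rad/s): [2.57, 2.57, 3.14, 3.14, 3.14, 3.14].

### API

Orientations are given as a unit quaternion [w, x, y, z].
In Python, from station import manip gives the robot as it stands.
- The arm moves only by the tool drive_effector, called as name([rows], argument=value, ...), one row to a line, values as JSON. Schema: {"type":"object","properties":{"increments":{"type":"array","items":{"type":"array","items":{"type":"number"},"minItems":6,"maxItems":6},"minItems":1,"maxItems":20},"finger_gap":{"type":"number"},"force":{"type":"number"},"only":{"type":"string"},"quiet":{"type":"boolean"},"lines":{"type":"string"}},"required":["increments"],"additionalProperties":false}. increments is a list of rows, 1 to 20 of them, each of 6 numbers: dx, dy, dz in m, then a rotation vector rx, ry, rz in rad; each row shifts and turns the commanded pose from where the row before left it, along the tool's axes as they then stand; what a row does not reach is not made up. A row lasts 1/12 s, in which the tool goes at most 0.0417 m and 0.125 rad, less where a joint would pass 70% of its speed; a pose out of reach is approached as far as the arm can. finger_gap is the opening from 0.0 (shut) to 1.0 (fully open), set as the call begins (left out keeps the last). The fingers move at their own pace and stop on an object; force is the grip in N (left out, the last holds). Time passes only in rows, so rows that do not move let the fingers close. The tool returns the time, the measured TCP pose, the force, the opening and the grip force at its end. only (a regular expression) keeps the lines of the reply that match it, lines (a string "A,B") keeps lines A to B, and quiet returns only ok. Input that does not fit is refused with a message, and nothing moves.
- manip.get_obs(): the state, without advancing time (a new reading comes with each control period).
- manip.grab_frame(name): name is "scene" or "side" or "wrist"; returns a dict with "color" (480x640x3 uint8, red, green, blue), "camera_matrix" (3x3 intrinsics, pixels), "R" (3x3) and "t" (3): a world point X has camera coordinates R X + t; the wrist camera has in their place "mount" (4x4, takes a point from camera to tool coordinates, whose origin is the TCP and whose axes are the flange's). Camera axes: x right, y down, z forward; pixel columns grow to the right and rows downward; lengths in m; the calibration is good to about 2 mm. A picture is of the moment at which its call begins: read the wrist's pose just before it. There is no depth.
- manip.job_done(): hands the job in; it is judged then, once.
The state is a dict: "time_s": time; "joint_positions": joint angles; "joint_velocities": joint speeds; "tau": joint torques, N m; "ee_pos": TCP position; "ee_rot": TCP orientation; "wrist_force": force on the tool from outside, world axes, zero at the start; "torque": the same for the moment, N m; "finger_gap": opening from 0.0 (shut) to 1.0 (fully open); "finger_force": force on a finger pad.
Only numpy, scipy, OpenCV 4.12 (cv2) and the standard library are available. Lean on these libraries where they do the work, as an engineer would, in place of code of your own. Each camera call takes 0.05 s, during which the arm holds its last target. There are 200 camera calls.

### The job

The open component case is missing its lift-out tray. Of the three yellow trays on the bench only one fits: try them in the case, keeping them level so that their parts do not spill, until you find the one that drops right down onto the ledges inside. Leave the other two standing flat on the bench, close the lid fully, and do not disturb the pliers, the solder spool or the flux bottle.

Things in the scene. Friction and masses are not known exactly. Their poses are not given: they have to be found in the camera images.
- case: grey moulded component case that stands fast on the bench, 102 x 142 mm over its rim flange. Origin: centre of its underside; x towards the hinge (rear), y along its long side, z up. The open well, centred on the origin, is 84 mm along x by 124 mm along y, with 4 mm walls; the rim is 64 mm above the bench.
- ledge (a point): middle of the well at the height of the tray's seat, 22 mm above the bench: two ledges along the short walls, 12 mm wide, carry the tray's ends there. A few parts, fixed, lie below it. Frame as case.
- lid (a joint): the lid: 0 rad shut, 1.95 fully open, leaning back; it starts open (1.75 to 1.95). A friction hinge: it stays wherever it is left (about 1 N at the front edge moves it) and must be pushed all the way shut. Clear pane in a grey frame, 102 mm from hinge to front edge, 144 mm wide, 6 mm thick; when shut its underside lies on the rim, 2 mm above a seated tray's handle.
- lid_hinge (a point): middle of the hinge line at the rear of the rim: 52 mm from the case's origin along its x, 64 mm up. Its frame turns with the lid: -x runs from the hinge along the lid to its front edge, z out of the lid's outer face, which is 6 mm off this point.
- lid_tab (a point): the small black finger tab in the middle of the lid's front edge, 108 mm from the hinge
- tray_a: yellow lift-out tray with small parts fixed in it, about 0.2 kg. Origin: centre of its underside, z up, x along its short side and central grip rib, y along its long side. The rib is 10 mm thick (along y); its handle, the middle 56 mm along x, is 40 mm above the underside; 28 mm of free floor for a finger on either side. Walls 30 mm tall, floor 3 mm thick.
- tray_b: another yellow tray, built and with axes like tray_a. The three differ only in size over the rim (the foot is 4 mm smaller each way): one is 80 x 120 mm and fits the well, with its x along the case's x, either way round; one is 14 mm longer (y), one 14 mm wider (x), and these two stay up on the case's rim.
- tray_c: the third yellow tray, built and with axes like tray_a; which of the three is the one that fits is not told.
- pliers: needle-nose pliers with red handles, 197 x 70 x 14 mm, lying on the bench; a bystander. Origin: centre of the underside
- spool: solder spool with blue flanges, 62 mm across and 48 mm tall, upright; a bystander. Origin: centre of the underside
- flux: cream flux bottle with red cap and needle, 34 mm across and 95 mm tall, upright; a bystander. Origin: centre of the underside

How it is judged:
By the outcome, as a careful person would: the job done as asked, in the order asked, and still so for the second after the job is handed in, with the robot touching nothing.
It also fails if it takes over 72 s, if anything falls off the work surface, if the arm or the gripper's body presses on something with over 40 N, if the wrist force passes 120 N, or if a joint passes its speed limit or range.

## Working session

There is one attempt and no reset: what is moved stays moved. The work goes in short steps, Python scripts to look and compute and a tool call to move; the robot and the scene stay as the last step left them, time stands still between calls to the robot, and variables do not carry over. Pictures are saved under pics/ and viewed, at most 13 in all, crops included, and the job is handed in when it is done.

```bash
mkdir -p pics; ls; python3 - <<'E'
from station import manip
import cv2,numpy as np
o=manip.get_obs();print(o['ee_pos'],o['ee_rot'],o['finger_gap'])
for n in('scene','side'):
    f=manip.grab_frame(n);cv2.imwrite(f'pics/{n}0.png',f['color'][:,:,::-1]);np.savez(f'{n}0.npz',**f)
    print(n,f['camera_matrix'].tolist(),(-f['R'].T@f['t']),f['R'].round(3).tolist())
E
```

```text
pics
[ 0.22579027 -0.47349894  0.23063186] [-7.88561568e-04  9.75371731e-01  2.20566000e-01 -6.36838260e-05] 0.9980723250709949
scene [[438.986492120357, 0.0, 318.0410052488299], [0.0, 438.986492120357, 241.30154029919862], [0.0, 0.0, 1.0]] [-0.31850332  0.59342765  0.6733852 ] [[-0.537, -0.843, 0.023], [-0.428, 0.249, -0.868], [0.727, -0.476, -0.495]]
side [[503.1906268871159, 0.0, 322.81115100775264], [0.0, 503.1906268871159, 236.55939992810255], [0.0, 0.0, 1.0]] [ 0.55328623 -0.88991181  0.59544506] [[1.0, -0.016, -0.023], [-0.028, -0.499, -0.866], [0.002, 0.866, -0.499]]
```

View pics/scene0.png

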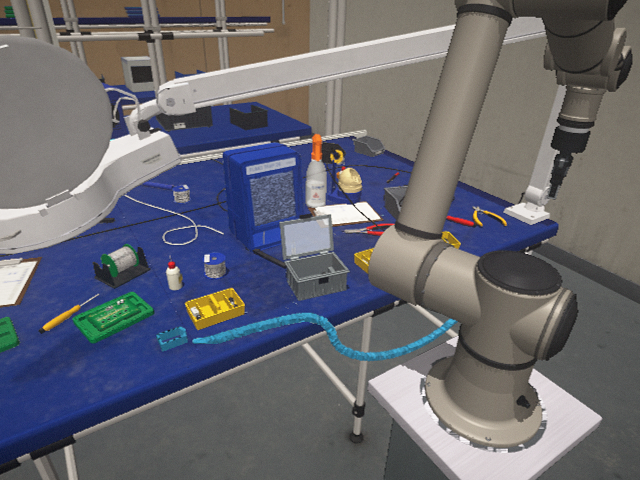

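View pics/side0.png

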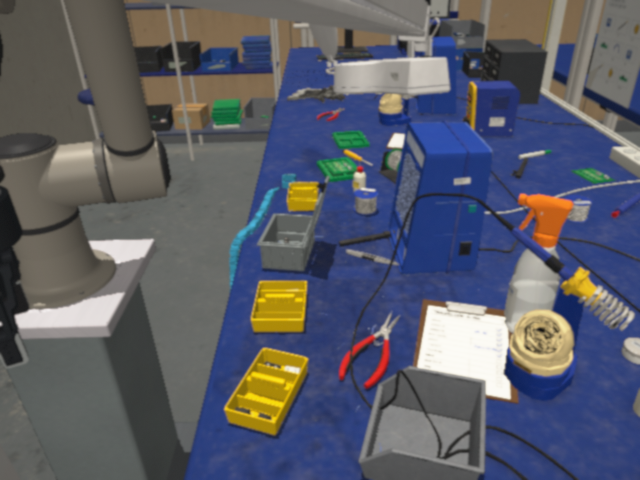

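The side view shows the case at about (287,240) with its lid opening to the right (+x). The trays are at (267,390), (280,306) and (303,195). The pliers are at (372,350), the spool at (366,200) and the flux bottle at (360,178). The scene view shows the lid leaning back at (307,237) and the third tray at (215,308).

```bash
cat > h.py <<'E'
import cv2,numpy as np
def ray(f,uv,z):
    uv=np.atleast_2d(uv).astype(float)
    d=np.c_[uv,np.ones(len(uv))]@np.linalg.inv(f['camera_matrix']).T@f['R']
    c=-f['R'].T@f['t']
    return c+d*((z-c[2])/d[:,2])[:,None]
def wristframe(manip):
    from scipy.spatial.transform import Rotation as Ro
    o=manip.get_obs();f=dict(manip.grab_frame('wrist'))
    q=o['ee_rot'];T=np.eye(4);T[:3,:3]=Ro.from_quat([q[1],q[2],q[3],q[0]]).as_matrix();T[:3,3]=o['ee_pos']
    C=np.linalg.inv(T@np.array(f['mount']));f['R']=C[:3,:3];f['t']=C[:3,3]
    return f
def yellow(f,amin=150):
    h=cv2.cvtColor(f['color'],cv2.COLOR_RGB2HSV)
    m=cv2.inRange(h,(20,130,70),(32,255,255));m=cv2.morphologyEx(m,cv2.MORPH_CLOSE,np.ones((7,7)))
    cs=cv2.findContours(m,cv2.RETR_EXTERNAL,cv2.CHAIN_APPROX_NONE)[0]
    return [c[:,0] for c in cs if cv2.contourArea(c)>amin]
E
python3 - <<'E'
from h import *
for n in('side','scene'):
    f=dict(np.load(n+'0.npz'))
    for c in yellow(f):
        for z in(0.03,):
            p=ray(f,c,z)[:,:2]
            if p[:,0].max()>0.7:continue
            r=cv2.minAreaRect((p*1000).astype(np.float32));print(n,c.mean(0).round(),z,np.round(r[0]),np.round(r[1]),round(r[2],1))
f=dict(np.load('side0.npz'))
print('case rim corners',ray(f,[[258,240],[304,246],[316,214],[274,213]],.064).round(3).tolist())
print('others',ray(f,[[340,380],[398,318],[366,208],[360,188]],0.).round(3).tolist())
E
```

```text
side [268. 391.] 0.03 [ 467. -351.] [152.  89.] 70.2
side [280. 306.] 0.03 [ 473. -152.] [148.  95.] 87.7
side [302. 196.] 0.03 [505. 312.] [172.  79.] 87.6
scene [ 61. 317.] 0.03 [626. 650.] [23. 88.] 27.1
scene [215. 308.] 0.03 [486. 346.] [124. 110.] 89.2
scene [364. 258.] 0.03 [484. -78.] [ 48. 130.] 44.3
scene [450. 239.] 0.03 [ 436. -375.] [ 42. 104.] 70.1
case rim corners [[0.419, 0.025, 0.064], [0.517, -0.004, 0.064], [0.542, 0.137, 0.064], [0.445, 0.148, 0.064]]
others [[0.576, -0.313, 0.0], [0.69, -0.164, 0.0], [0.671, 0.287, 0.0], [0.666, 0.413, 0.0]]
```

```bash
python3 - <<'E'
import cv2
a=cv2.imread('pics/side0.png')[150:350,220:420];cv2.imwrite('pics/sidecrop.png',cv2.resize(a,(600,600),interpolation=cv2.INTER_CUBIC))
from station import manip;import numpy as np
print(np.array(manip.grab_frame('wrist')['mount']).round(3).tolist())
E
```

```text
[[-0.0, -0.961, -0.277, 0.07], [1.0, 0.0, -0.001, 0.001], [0.001, -0.277, 0.961, -0.143], [0.0, 0.0, 0.0, 1.0]]
```

View pics/sidecrop.png

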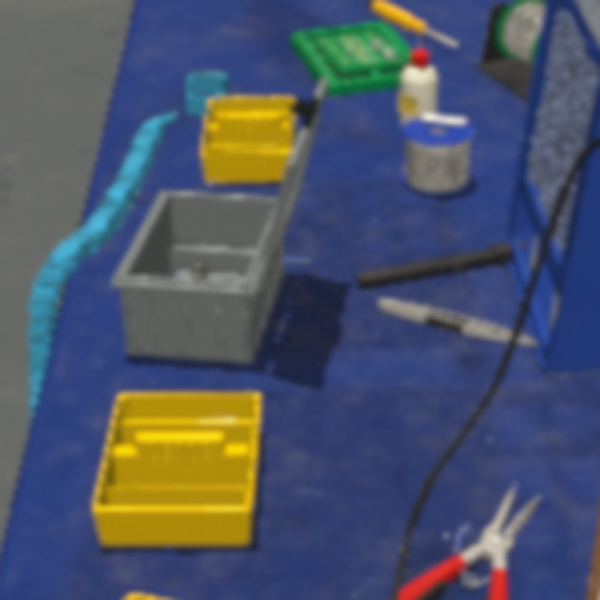

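The case well is open, and its lid tab is at about (302,105) in the crop. The far tray stands behind the case. I'll look at the near tray from above with the wrist camera.

```bash
cat >> h.py <<'E'
def go(x,y,z,ang):
    "rows needed: delta in present tool axes, and yaw (about tool z) to bring tool x to ang deg; also delta after yaw"
    from station import manip
    from scipy.spatial.transform import Rotation as Ro
    o=manip.get_obs();q=o['ee_rot'];R=Ro.from_quat([q[1],q[2],q[3],q[0]]).as_matrix()
    a=np.degrees(np.arctan2(R[1,0],R[0,0]));d=np.array([x,y,z])-o['ee_pos']
    w=-np.radians((ang-a+180)%360-180);t=np.radians(ang)
    R2=np.array([[np.cos(t),np.sin(t),0],[np.sin(t),-np.cos(t),0],[0,0,-1]])
    print('t',round(o['time_s'],2),'pos',o['ee_pos'].round(4),'ang',round(a,2),'tilt',R[2].round(4),'q6',o['joint_positions'].round(2)[-1],'F',np.round(o['wrist_force'],1),'yaw',round(w,4),'| after yaw d',(R2.T@d).round(4),'| before yaw d',(R.T@d).round(4))
def look(name,zs=(0.03,)):
    from station import manip
    f=wristframe(manip);cv2.imwrite(f'pics/{name}.png',f['color'][:,:,::-1]);np.savez(name+'.npz',**f)
    for c in yellow(f,800):
        for z in zs:
            r=cv2.minAreaRect((ray(f,c,z)[:,:2]*1000).astype(np.float32))
            print('yellow',c.mean(0).round(),z,np.round(r[0],1),np.round(r[1],1),round(r[2],1))
    return f
E
```

drive_effector([
  [0, 0, 0, 0, 0, 0.1134],
  [0, 0, 0, 0, 0, 0.1134],
  [0, 0, 0, 0, 0, 0.1134],
  [0, 0, 0, 0, 0, 0.1134],
  [0, 0, 0, 0, 0, 0.1134],
  [0, 0, 0, 0, 0, 0.1134],
  [0, 0, 0, 0, 0, 0.1134],
  [0.028, -0.032, -0.003, 0, 0, 0],
  [0.028, -0.032, -0.003, 0, 0, 0],
  [0.028, -0.032, -0.003, 0, 0, 0],
  [0.028, -0.032, -0.003, 0, 0, 0],
  [0.028, -0.032, -0.003, 0, 0, 0],
  [0.028, -0.032, -0.003, 0, 0, 0],
  [0, 0, 0, 0, 0, 0],
])

```text
time_s: 1.32
ee_pos: [0.45, -0.3495, 0.249]
ee_rot: [-0.001, 0.985, -0.171, 0.001]
wrist_force: [-0.9, 1.4, -0.9]
finger_gap: 1.0
finger_force: 0.0
```

```bash
python3 -c "
from h import *
look('w1');go(0.46,-0.35,0.25,-20)"
```

```text
yellow [122. 253.] 0.03 [ 470.8 -142. ] [128.  91.] 88.0
yellow [297. 194.] 0.03 [ 463.8 -342.2] [131.   78.3] 70.4
t 1.37 pos [ 0.4473 -0.3513  0.2486] ang -19.68 tilt [ 3.e-04 -6.e-04 -1.e+00] q6 1.11 F [-0.6 -0.4 -0. ] yaw 0.0056 | after yaw d [ 0.0115 -0.0055 -0.0014] | before yaw d [ 0.0115 -0.0055 -0.0014]
```

View pics/w1.png

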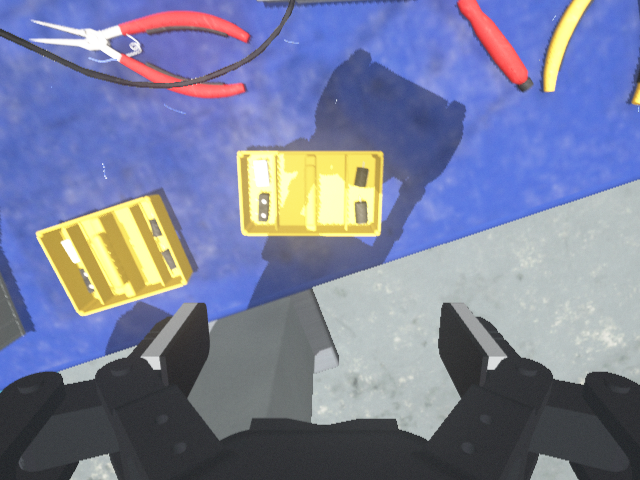

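From above (w1), the near tray at (311,193) measures 131 x 78, so it is the long one. The middle tray at (115,254) measures about 120 x 92 with its side wall visible, so it is the wide one. By elimination the far tray should fit. Next I'll look at the case and the far tray.

```bash
python3 -c "
from h import *
go(0.46,0.1,0.30,-12)"
```

```text
t 1.37 pos [ 0.4473 -0.3513  0.2486] ang -19.68 tilt [ 3.e-04 -6.e-04 -1.e+00] q6 1.11 F [-0.6 -0.4 -0. ] yaw -0.134 | after yaw d [-0.0814 -0.444  -0.0514] | before yaw d [-0.14   -0.4292 -0.0512]
```

drive_effector([
  [0, 0, -0.02, 0, 0, -0.067],
  [0, 0, -0.02, 0, 0, -0.067],
  [-0.0068, -0.037, -0.001, 0, 0, 0],
  [-0.0068, -0.037, -0.001, 0, 0, 0],
  [-0.0068, -0.037, -0.001, 0, 0, 0],
  [-0.0068, -0.037, -0.001, 0, 0, 0],
  [-0.0068, -0.037, -0.001, 0, 0, 0],
  [-0.0068, -0.037, -0.001, 0, 0, 0],
  [-0.0068, -0.037, -0.001, 0, 0, 0],
  [-0.0068, -0.037, -0.001, 0, 0, 0],
  [-0.0068, -0.037, -0.001, 0, 0, 0],
  [-0.0068, -0.037, -0.001, 0, 0, 0],
  [-0.0068, -0.037, -0.001, 0, 0, 0],
  [-0.0068, -0.037, -0.001, 0, 0, 0],
  [0, 0, 0, 0, 0, 0],
  [0, 0, 0, 0, 0, 0],
])

```text
time_s: 2.7
ee_pos: [0.459, 0.0984, 0.3006]
ee_rot: [0.0, 0.994, -0.106, -0.0]
wrist_force: [0.2, -1.1, 0.5]
finger_gap: 1.002
finger_force: 0.0
```

```bash
python3 -c "
from h import *
look('w2');go(0.48,0.34,0.25,-2.4)"
```

```text
yellow [ 97. 199.] 0.03 [504.4 335.5] [128.2  78.8] 89.0
yellow [541. 134.] 0.03 [ 471.7 -131.2] [126.2  93.1] 87.7
t 2.75 pos [0.4591 0.0972 0.3006] ang -12.26 tilt [-4.e-04  9.e-04 -1.e+00] q6 1.83 F [-0.2 -0.2  0.4] yaw -0.1721 | after yaw d [ 0.0107 -0.2434  0.0506] | before yaw d [-0.0311 -0.2417  0.0504]
```

View pics/w2.png

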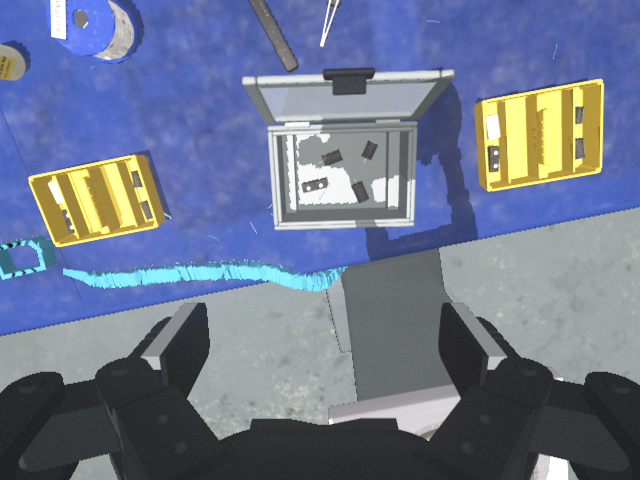

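The case is at (345,175), with flange front corners at about (273,229) and (416,228). The lid rises behind it with its tab at (349,80), and the far tray is at (97,199). Next I'll zoom on the case corners and move above the far tray.

drive_effector([
  [0, 0, 0, 0, 0, -0.086],
  [0, 0, 0, 0, 0, -0.086],
  [0.0015, -0.0348, 0.007, 0, 0, 0],
  [0.0015, -0.0348, 0.007, 0, 0, 0],
  [0.0015, -0.0348, 0.007, 0, 0, 0],
  [0.0015, -0.0348, 0.007, 0, 0, 0],
  [0.0015, -0.0348, 0.007, 0, 0, 0],
  [0.0015, -0.0348, 0.007, 0, 0, 0],
  [0.0015, -0.0348, 0.007, 0, 0, 0],
  [0, 0, 0, 0, 0, 0],
  [0, 0, 0, 0, 0, 0],
])

```text
time_s: 3.67
ee_pos: [0.4809, 0.3397, 0.2504]
ee_rot: [0.001, 1.0, -0.022, -0.001]
wrist_force: [0.3, -0.3, 0.6]
finger_gap: 1.0
finger_force: 0.0
```

```bash
python3 -c "
from h import *
f=look('w3');go(0.48,0.34,0.25,-2.4)
a=cv2.resize(cv2.imread('pics/w2.png')[110:240,255:435],None,fx=4.4,fy=4.4,interpolation=cv2.INTER_CUBIC)
b=cv2.resize(cv2.imread('pics/w3.png')[100:300,220:400],None,fx=2,fy=2)
cv2.imwrite('pics/c.png',a)
"
```

```text
yellow [318. 172.] 0.03 [504.5 340.6] [117.7  78.4] 88.9
t 3.72 pos [0.4811 0.3388 0.2511] ang -2.54 tilt [-0.001   0.0016 -1.    ] q6 2.1 F [ 1.   0.  -0.4] yaw -0.0024 | after yaw d [-0.0011 -0.0011  0.0011] | before yaw d [-0.0011 -0.0011  0.0011]
```

View pics/c.png

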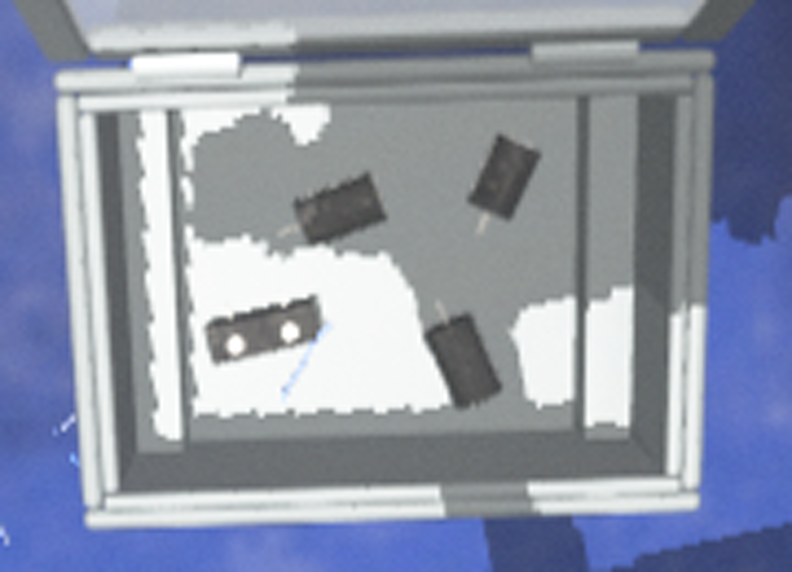

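View pics/w3.png

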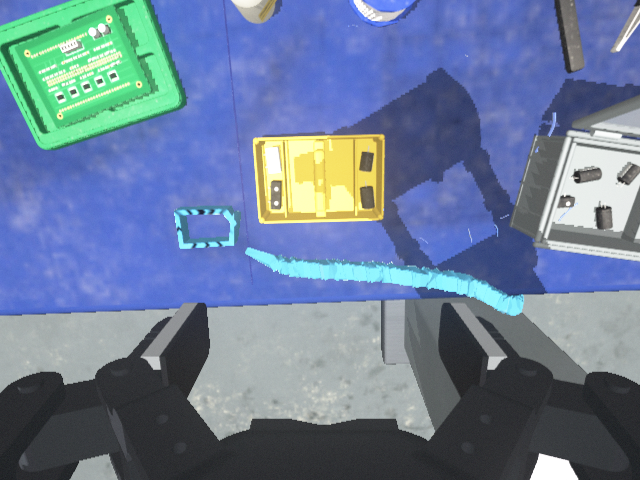

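The far tray (w3, 318,180) measures 118 x 78, so it is the 80 x 120 tray that fits. The crop gives the flange corners at (60,80), (713,60), (698,500) and (88,515).

```bash
python3 -c "
from h import *
f=dict(np.load('w2.npz'))
for n,c in (('outer',[[58,76],[715,57],[699,503],[87,520]]),('inner',[[78,98],[695,80],[684,488],[106,494]])):
  uv=np.array(c)/4.4+[255,110]-0.4
  for z in (.060,.064):
    p=ray(f,uv,z)[:,:2]*1000
    e=[np.linalg.norm(p[i]-p[(i+1)%4]).round(1) for i in range(4)]
    an=[np.degrees(np.arctan2(*(p[a]-p[b])[::-1])).round(2) for a,b in((0,1),(3,2),(0,3),(1,2))]
    print(n,z,p.round(1).tolist(),'c',p.mean(0).round(1),e,an)
go(0.5045,0.3406,0.08,-1.1)
"
```

```text
outer 0.06 [[539.3, 134.3], [513.4, -4.4], [416.5, 13.5], [442.3, 152.4]] c [477.9  73.9] [np.float64(141.2), np.float64(98.5), np.float64(141.3), np.float64(98.7)] [np.float64(79.44), np.float64(79.49), np.float64(-10.53), np.float64(-10.47)]
outer 0.064 [[539.2, 133.8], [513.6, -3.5], [417.7, 14.2], [443.2, 151.6]] c [478.4  74. ] [np.float64(139.7), np.float64(97.5), np.float64(139.8), np.float64(97.6)] [np.float64(79.44), np.float64(79.49), np.float64(-10.53), np.float64(-10.47)]
inner 0.06 [[533.9, 131.3], [509.6, 0.5], [420.8, 16.3], [447.3, 146.6]] c [477.9  73.7] [np.float64(133.0), np.float64(90.3), np.float64(133.0), np.float64(87.9)] [np.float64(79.46), np.float64(78.46), np.float64(-10.04), np.float64(-10.12)]
inner 0.064 [[533.9, 130.8], [509.8, 1.3], [421.9, 17.0], [448.2, 145.9]] c [478.4  73.8] [np.float64(131.7), np.float64(89.3), np.float64(131.6), np.float64(87.0)] [np.float64(79.46), np.float64(78.46), np.float64(-10.04), np.float64(-10.12)]
t 3.72 pos [0.4811 0.3388 0.2511] ang -2.54 tilt [-0.001   0.0016 -1.    ] q6 2.1 F [ 1.   0.  -0.4] yaw -0.0251 | after yaw d [ 0.0234 -0.0022  0.1711] | before yaw d [ 0.0235 -0.0031  0.1711]
```

drive_effector([
  [0, 0, 0, 0, 0, -0.025],
  [0.0046, -0.0004, 0.034, 0, 0, 0],
  [0.0046, -0.0004, 0.034, 0, 0, 0],
  [0.0046, -0.0004, 0.034, 0, 0, 0],
  [0.0046, -0.0004, 0.034, 0, 0, 0],
  [0.005, -0.0006, 0.034, 0, 0, 0],
  [0, 0, 0, 0, 0, 0],
  [0, 0, 0, 0, 0, 0],
], finger_gap=0.35)

```text
time_s: 4.38
ee_pos: [0.5037, 0.3403, 0.0814]
ee_rot: [0.001, 1.0, -0.01, -0.001]
wrist_force: [0.8, 0.1, 0.7]
finger_gap: 0.353
finger_force: 0.0
```

```bash
python3 -c "
from h import *
f=look('w4');go(0.5045,0.3406,0.014,-1.1)"
```

```text
yellow [304. 258.] 0.03 [505.5 341.1] [118.   81.4] 89.2
t 4.43 pos [0.5048 0.3413 0.0834] ang -1.09 tilt [ 1.1e-03 -4.0e-04 -1.0e+00] q6 2.06 F [-0.2  0.9 -0.6] yaw 0.0001 | after yaw d [-0.0003  0.0007  0.0694] | before yaw d [-0.0003  0.0007  0.0694]
```

View pics/w4.png

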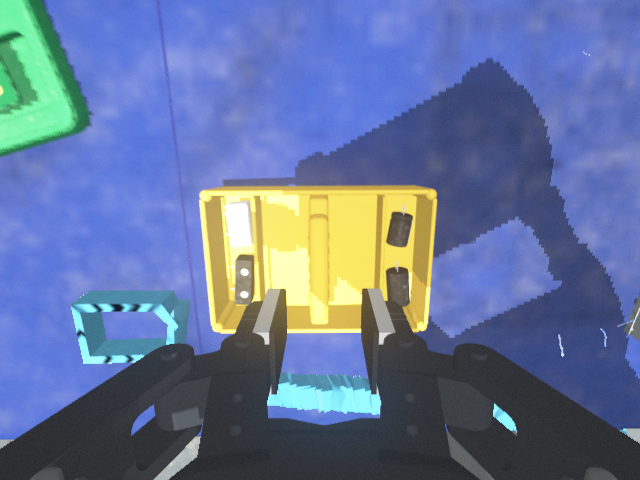

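The open fingers (280 and 372) straddle the rib at column 318. I'll go down and grip.

drive_effector([
  [0, 0, 0.02, 0, 0, 0],
  [0, 0, 0.02, 0, 0, 0],
  [0, 0, 0.015, 0, 0, 0],
  [0, 0, 0.0125, 0, 0, 0],
  [0, 0, 0, 0, 0, 0],
  [0, 0, 0, 0, 0, 0],
], finger_gap=0.35)

```text
time_s: 4.93
ee_pos: [0.5046, 0.3424, 0.0159]
ee_rot: [-0.0, 1.0, -0.009, 0.001]
wrist_force: [-1.2, 0.2, 0.7]
finger_gap: 0.351
finger_force: 0.0
```

drive_effector([
  [0, 0, 0, 0, 0, 0],
  [0, 0, 0, 0, 0, 0],
  [0, 0, 0, 0, 0, 0],
  [0, 0, 0, 0, 0, 0],
  [0, 0, 0, 0, 0, 0],
  [0, 0, 0, 0, 0, 0],
  [0, 0, 0, 0, 0, 0],
  [0, 0, 0, 0, 0, 0],
], finger_gap=0, force=50)

```text
time_s: 5.6
ee_pos: [0.505, 0.3427, 0.0163]
ee_rot: [-0.001, 1.0, -0.009, 0.002]
wrist_force: [0.9, -0.1, 6.9]
finger_gap: 0.104
finger_force: 50.5
```

drive_effector([
  [0, 0, -0.008, 0, 0, 0],
  [0, 0, -0.018, 0, 0, 0],
  [0, 0, -0.02, 0, 0, 0],
  [0, 0, -0.02, 0, 0, 0],
  [0, 0, -0.02, 0, 0, 0],
  [0, 0, -0.018, 0, 0, 0],
  [0, 0, -0.006, 0, 0, 0.03],
  [0, 0, 0, 0, 0, 0.05],
  [0, 0, 0, 0, 0, 0.05],
  [0, 0, 0, 0, 0, 0.034],
  [0, 0, 0, 0, 0, 0],
  [0, 0, 0, 0, 0, 0],
])

```text
time_s: 6.6
ee_pos: [0.5037, 0.3421, 0.1247]
ee_rot: [0.0, 0.996, -0.09, -0.0]
wrist_force: [0.7, -0.0, -2.5]
finger_gap: 0.103
finger_force: 49.3
```

```bash
python3 -c "
from h import *
go(0.479,0.074,0.125,-10.5)"
```

```text
t 6.6 pos [0.5037 0.3421 0.1247] ang -10.36 tilt [-0.e+00  1.e-04 -1.e+00] q6 2.22 F [ 0.7 -0.  -2.5] yaw 0.0024 | after yaw d [ 0.0246  0.2681 -0.0003] | before yaw d [ 0.024   0.2682 -0.0003]
```

drive_effector([
  [0.0005, 0.008, 0, 0, 0, 0],
  [0.001, 0.015, 0, 0, 0, 0],
  [0.002, 0.022, 0, 0, 0, 0],
  [0.002, 0.022, 0, 0, 0, 0],
  [0.002, 0.022, 0, 0, 0, 0],
  [0.002, 0.022, 0, 0, 0, 0],
  [0.002, 0.022, 0, 0, 0, 0],
  [0.002, 0.022, 0, 0, 0, 0],
  [0.002, 0.022, 0, 0, 0, 0],
  [0.002, 0.022, 0, 0, 0, 0],
  [0.002, 0.022, 0, 0, 0, 0],
  [0.002, 0.022, 0, 0, 0, 0],
  [0.002, 0.015, 0, 0, 0, 0],
  [0.001, 0.008, 0, 0, 0, 0],
  [0, 0.002, 0, 0, 0, 0],
  [0, 0, 0, 0, 0, 0],
  [0, 0, 0, 0, 0, 0],
  [0, 0, 0, 0, 0, 0],
])

```text
time_s: 8.1
ee_pos: [0.4794, 0.0749, 0.1244]
ee_rot: [-0.0, 0.996, -0.09, 0.0]
wrist_force: [0.1, -0.6, -2.6]
finger_gap: 0.106
finger_force: 49.2
```

```bash
python3 -c "
from h import *
from station import manip
go(0.479,0.074,0.125,-10.5)
f=look('w5',(0.141,));go(0.479,0.074,0.125,-10.5)
a=f['color'][:,:,::-1][120:400,160:480]
s=manip.grab_frame('side')['color'][:,:,::-1][150:290,240:340]
cv2.imwrite('pics/m5.png',np.hstack([cv2.resize(a,(400,350)),cv2.resize(s,(250,350),interpolation=cv2.INTER_CUBIC)]))
"
```

```text
t 8.1 pos [0.4794 0.0749 0.1244] ang -10.37 tilt [ 1.e-04 -1.e-04 -1.e+00] q6 1.75 F [ 0.1 -0.6 -2.6] yaw 0.0023 | after yaw d [-0.0003  0.001  -0.0006] | before yaw d [-0.0003  0.001  -0.0006]
yellow [305. 296.] 0.141 [482.1  73.3] [116.3  81.9] 80.0
yellow [593. 198.] 0.141 [509.  -21.2] [33.  49.9] 89.3
t 8.15 pos [0.4794 0.0749 0.1244] ang -10.36 tilt [ 1.e-04 -1.e-04 -1.e+00] q6 1.75 F [ 0.4  0.  -2.6] yaw 0.0024 | after yaw d [-0.0002  0.001  -0.0006] | before yaw d [-0.0003  0.001  -0.0006]
```

View pics/m5.png

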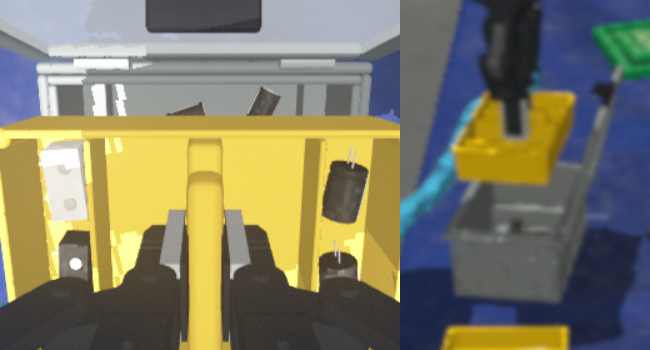

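The held tray is level over the case. The case's rear flange shows at full-image points (190,172) to (458,170), and the tray's rear rim is at row 214. I'll compare the two in x and y.

```bash
python3 -c "
from h import *
f=dict(np.load('w5.npz'))
t=np.radians(-10.5);ex=np.array([np.cos(t),np.sin(t)]);ey=np.array([-ex[1],ex[0]]);c0=np.array([.479,.074])
P=lambda uv,z:((ray(f,uv,z)[:,:2]-c0)@np.c_[ex,ey]*1000).round(1)
# edges by scanning columns: flange top edge and tray rear edge
g=f['color'].astype(int);h=cv2.cvtColor(f['color'],cv2.COLOR_RGB2HSV)
y=(h[...,0]>=18)&(h[...,0]<=34)&(h[...,1]>110)
cols=range(200,450,50);rt=[[c,int(np.argmax(y[190:260,c]))+190-.5] for c in cols]
print('tray rear',rt,P(rt,.138).tolist())
# tray left/right extents on rows
for r in(225,260,300):
    k=np.where(y[r,100:540])[0]+100;print(r,k.min(),k.max(),P([[k.min()-.5,r],[k.max()+.5,r]],.138).tolist())
print('flange rear',P([[190,172],[458,170]],.064).tolist(),P([[190,172],[458,170]],.060).tolist())
for c in(215,300,400):print(c,g[160:212:2,c].sum(1).tolist())
"
```

```text
tray rear [[200, 212.5], [250, 212.5], [300, 211.5], [350, 212.5], [400, 212.5]] [[43.3, 42.3], [43.4, 25.3], [43.7, 8.3], [43.4, -8.6], [43.5, -25.6]]
225 154 494 [[38.9, 58.6], [39.2, -58.2]]
260 154 493 [[26.2, 60.2], [26.5, -59.5]]
300 159 488 [[10.9, 60.2], [11.2, -59.5]]
flange rear [[48.7, 69.6], [50.1, -69.2]] [[48.3, 71.0], [49.6, -70.5]]
215 [680, 689, 650, 428, 399, 527, 672, 714, 683, 566, 458, 700, 728, 669, 314, 322, 317, 316, 327, 322, 326, 319, 321, 316, 324, 323]
300 [604, 548, 404, 303, 340, 422, 451, 466, 430, 373, 372, 470, 452, 403, 463, 468, 464, 466, 461, 469, 465, 467, 456, 459, 464, 218]
400 [599, 550, 402, 300, 588, 554, 515, 426, 424, 353, 392, 460, 452, 389, 291, 290, 285, 293, 285, 293, 294, 298, 295, 297, 295, 293]
```

The tray sits 4 mm too far rearward in case x, while y and yaw agree. I'll shift it and lower it gently.

drive_effector([
  [-0.002, -0.0002, 0, 0, 0, 0],
  [-0.002, 0, 0.005, 0, 0, 0],
  [0, 0, 0.012, 0, 0, 0],
  [0, 0, 0.012, 0, 0, 0],
  [0, 0, 0.007, 0, 0, 0],
  [0, 0, 0.005, 0, 0, 0],
  [0, 0, 0.005, 0, 0, 0],
  [0, 0, 0.005, 0, 0, 0],
  [0, 0, 0.005, 0, 0, 0],
  [0, 0, 0, 0, 0, 0],
  [0, 0, 0, 0, 0, 0],
])

```text
time_s: 9.12
ee_pos: [0.4755, 0.075, 0.0683]
ee_rot: [0.0, 0.996, -0.091, -0.0]
wrist_force: [-0.5, -0.4, -2.2]
finger_gap: 0.101
finger_force: 49.2
```

drive_effector([
  [0, 0, 0.005, 0, 0, 0],
  [0, 0, 0.005, 0, 0, 0],
  [0, 0, 0.005, 0, 0, 0],
  [0, 0, 0.003, 0, 0, 0],
  [0, 0, 0.002, 0, 0, 0],
  [0, 0, 0, 0, 0, 0],
  [0, 0, 0, 0, 0, 0],
])

```text
time_s: 9.7
ee_pos: [0.4765, 0.0749, 0.0483]
ee_rot: [0.0, 0.996, -0.091, 0.001]
wrist_force: [5.9, -0.6, -5.7]
finger_gap: 0.103
finger_force: 48.8
```

drive_effector([
  [0, 0, 0.003, 0, 0, 0],
  [0, 0, 0.003, 0, 0, 0],
  [0, 0, 0.002, 0, 0, 0],
  [0, 0, 0, 0, 0, 0],
  [0, 0, 0, 0, 0, 0],
])

```text
time_s: 10.12
ee_pos: [0.4765, 0.075, 0.0404]
ee_rot: [-0.0, 0.996, -0.091, 0.001]
wrist_force: [6.3, -0.7, -1.7]
finger_gap: 0.107
finger_force: 49.4
```

drive_effector([
  [0.001, 0, 0.001, 0, 0, 0],
  [0, 0, 0.001, 0, 0, 0],
  [0, 0, 0.0005, 0, 0, 0],
  [0, 0, 0, 0, 0, 0],
  [0, 0, 0, 0, 0, 0],
])

```text
time_s: 10.53
ee_pos: [0.4765, 0.0749, 0.0383]
ee_rot: [0.0, 0.996, -0.091, 0.0]
wrist_force: [1.4, -0.7, 5.8]
finger_gap: 0.104
finger_force: 50.5
```

drive_effector([
  [0, 0, 0, 0, 0, 0],
  [0, 0, 0, 0, 0, 0],
  [0, 0, 0, 0, 0, 0],
  [0, 0, 0, 0, 0, 0],
], finger_gap=0.35)

```text
time_s: 10.87
ee_pos: [0.4757, 0.075, 0.0375]
ee_rot: [0.0, 0.996, -0.091, -0.001]
wrist_force: [0.7, 0.7, -0.3]
finger_gap: 0.35
finger_force: 0.0
```

```bash
python3 -c "
from h import *
go(0.47,0.075,0.15,-10.5)"
```

```text
t 10.87 pos [0.4757 0.075  0.0375] ang -10.43 tilt [-1.7e-03  3.0e-04 -1.0e+00] q6 1.75 F [ 0.7  0.7 -0.3] yaw 0.0013 | after yaw d [-0.0056  0.001  -0.1125] | before yaw d [-0.0058  0.001  -0.1125]
```

The tray reached seat height and is released. I'll rise, check that it is seated, and locate the lid and the clear space behind it.

drive_effector([
  [0, 0, -0.015, 0, 0, 0],
  [0, 0, -0.03, 0, 0, 0],
  [-0.002, 0, -0.04, 0, 0, 0],
  [-0.002, 0, -0.04, 0, 0, 0],
  [-0.002, 0, -0.04, 0, 0, 0],
  [0, 0, -0.03, 0, 0, 0],
  [0, 0, 0, 0, 0, 0],
  [0, 0, 0, 0, 0, 0],
])

```text
time_s: 11.53
ee_pos: [0.4711, 0.0761, 0.2342]
ee_rot: [-0.0, 0.996, -0.091, 0.002]
wrist_force: [-0.5, -0.4, -0.9]
finger_gap: 0.35
finger_force: 0.0
```

```bash
python3 -c "
from h import *
f=look('w6',(0.052,));go(0.479,0.074,0.22,-10.5)
s=dict(np.load('side0.npz'));print('box foot',ray(s,[[398,262],[478,272]],0).round(3).tolist())
from station import manip
s=dict(manip.grab_frame('side'));np.savez('side1.npz',**s)
cv2.imwrite('pics/m6.png',np.hstack([cv2.resize(f['color'][60:260,200:460],(455,350)),cv2.resize(s['color'][100:300,240:440],(345,350),interpolation=cv2.INTER_CUBIC)])[:,:,::-1])
"
```

```text
yellow [323. 207.] 0.052 [475.8  74.3] [119.5  79.5] 79.6
yellow [556. 163.] 0.052 [ 476.  -117.9] [118.2  86.5] 87.9
t 11.58 pos [0.4701 0.076  0.2326] ang -10.43 tilt [-3.e-04  1.e-04 -1.e+00] q6 1.75 F [-0.1 -0.1 -1.3] yaw 0.0013 | after yaw d [0.0091 0.0004 0.0126] | before yaw d [0.0091 0.0004 0.0126]
box foot [[0.717, 0.024, 0.0], [0.877, -0.023, 0.0]]
```

View pics/m6.png

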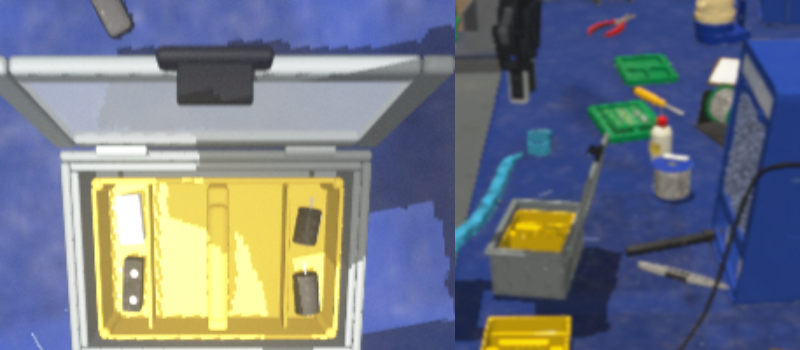

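The tray measures 119.5 x 79.5 at z = 0.052, so it is seated on the ledges. The lid is open behind it, and the box is well clear at x > 0.70. I'll shut the fingers, pass over the lid and go down behind it.

drive_effector([
  [0.01, 0, 0, 0, 0, 0],
  [0.03, 0, 0, 0, 0, 0],
  [0.03, 0, 0, 0, 0, 0],
  [0.03, 0, 0, 0, 0, 0],
  [0.025, 0, 0, 0, 0, 0],
  [0.007, 0, 0, 0, 0, 0],
  [0, 0, 0, 0, 0, 0],
  [0, 0, 0.03, 0, 0, 0],
  [0, 0, 0.03, 0, 0, 0],
  [0, 0, 0.025, 0, 0, 0],
  [0, 0, 0.008, 0, 0, 0],
  [0, 0, 0, 0, 0, 0],
  [0, 0, 0, 0, 0, 0],
], finger_gap=0)

```text
time_s: 12.72
ee_pos: [0.6003, 0.0523, 0.1405]
ee_rot: [0.0, 0.996, -0.091, 0.0]
wrist_force: [0.4, 0.1, 0.8]
finger_gap: 0.001
finger_force: 0.0
```

```bash
python3 -c "
from h import *
t=np.radians(-10.5);p=np.array([.4765,.0745])+np.array([np.cos(t),np.sin(t)])*.125
go(*p,.14,-10.5)"
```

```text
t 12.72 pos [0.6003 0.0523 0.1405] ang -10.42 tilt [ 0.e+00  1.e-04 -1.e+00] q6 1.71 F [0.4 0.1 0.8] yaw 0.0015 | after yaw d [-0.0008  0.0007  0.0005] | before yaw d [-0.0008  0.0007  0.0005]
```

drive_effector([
  [-0.014, 0, 0, 0, 0, 0],
  [-0.014, 0, 0, 0, 0, 0],
  [-0.014, 0, 0, 0, 0, 0],
  [-0.014, 0, 0, 0, 0, 0],
  [-0.01, 0, 0, 0, 0, 0],
  [-0.01, 0, 0, 0, 0, 0],
  [-0.01, 0, 0.001, 0, 0, 0],
  [-0.0105, 0, 0.0025, 0, 0, 0],
  [-0.01, 0, 0.0045, 0, 0, 0],
  [-0.009, 0, 0.0055, 0, 0, 0],
  [0, 0, 0, 0, 0, 0],
])

```text
time_s: 13.63
ee_pos: [0.4862, 0.0733, 0.1277]
ee_rot: [-0.0, 0.996, -0.091, 0.001]
wrist_force: [-0.5, -0.3, -0.3]
finger_gap: 0.004
finger_force: 0.0
```

```bash
python3 -c "
from h import *
from station import manip
o=manip.get_obs();t=np.radians(-10.5);print((o['ee_pos'][:2]-[.4765,.0745])@[np.cos(t),np.sin(t)])
s=manip.grab_frame('side')['color'][100:300,220:420,::-1];cv2.imwrite('pics/s7.png',cv2.resize(s,(500,500),interpolation=cv2.INTER_CUBIC))"
```

```text
0.00970144150967725
```

View pics/s7.png

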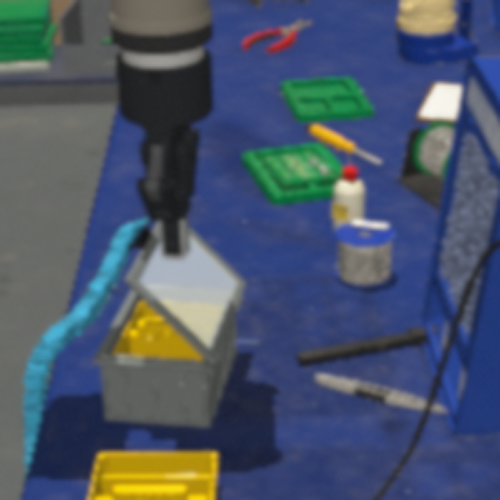

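The lid is half shut, at about 45°, with the fingertip at (175,245) on its outer face. I'll continue the arc down and press it shut.

drive_effector([
  [-0.008, 0, 0.0075, 0, 0, 0],
  [-0.008, 0, 0.0075, 0, 0, 0],
  [-0.006, 0, 0.0095, 0, 0, 0],
  [-0.005, 0, 0.01, 0, 0, 0],
  [-0.003, 0, 0.011, 0, 0, 0],
  [-0.002, 0, 0.009, 0, 0, 0],
  [0, 0, 0.003, 0, 0, 0],
  [0, 0, 0, 0, 0, 0],
])

```text
time_s: 14.35
ee_pos: [0.4562, 0.0788, 0.0701]
ee_rot: [-0.0, 0.996, -0.091, 0.001]
wrist_force: [0.1, -1.0, 0.1]
finger_gap: -0.003
finger_force: 0.0
```

drive_effector([
  [0, 0, 0.002, 0, 0, 0],
  [0, 0, 0.001, 0, 0, 0],
  [0, 0, 0, 0, 0, 0],
])

```text
time_s: 14.6
ee_pos: [0.4565, 0.0788, 0.0695]
ee_rot: [-0.0, 0.996, -0.091, 0.001]
wrist_force: [-10.5, -0.0, 30.1]
finger_gap: 0.003
finger_force: 15.0
```

drive_effector([
  [0, 0, -0.01, 0, 0, 0],
  [0, 0, -0.03, 0, 0, 0],
  [0, 0, -0.04, 0, 0, 0],
  [0, 0, -0.04, 0, 0, 0],
  [-0.02, 0, -0.03, 0, 0, 0],
  [-0.02, 0, 0, 0, 0, 0],
  [0, 0, 0, 0, 0, 0],
  [0, 0, 0, 0, 0, 0],
])

```text
time_s: 15.27
ee_pos: [0.4165, 0.0861, 0.2174]
ee_rot: [-0.0, 0.996, -0.091, 0.002]
wrist_force: [1.3, -0.2, -0.0]
finger_gap: 0.002
finger_force: 0.0
```

```bash
python3 -c "
from h import *
from station import manip
f=look('w8',(0.03,));s=manip.grab_frame('side')['color']
cv2.imwrite('pics/m8.png',np.hstack([cv2.resize(f['color'][:350],(440,240)),cv2.resize(s[130:250,220:400],(360,240),interpolation=cv2.INTER_CUBIC)])[:,:,::-1])"
```

```text
yellow [570.  97.] 0.03 [ 471.6 -124.3] [116.8  93.4] 87.9
```

View pics/m8.png

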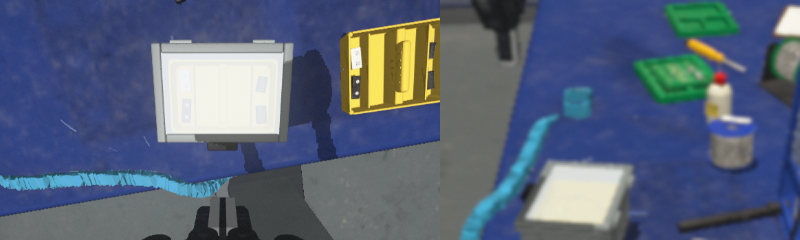

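The lid lies flat on the case at (222,92), with the tray visible through the pane. The spool, the flux bottle and the other trays have not moved, and the robot is clear.

```bash
python3 -c "
from station import manip
print(manip.job_done())"
```

```text
the job is handed in; nothing more can be done
None
```

The far tray, the one next to the spool and flux bottle, is seated on the ledges and the lid is pressed fully shut; I measured the trays by camera (the other two were 14 mm too long and too wide), so only that one was tried in the case, and I handed the job in at about 15 s without touching anything else.

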